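# Cap the sample jars and turn the scanning carousel

## Task

On the scanning carousel, press down every cap that still stands proud, gently, until it snaps fully home on its jar. Then push the carousel round by its black knob, anticlockwise seen from above, one full turn until it comes up against its stop, and let go. Leave the tube rack, the bottle and the pencil where they are.

Things in the scene. Friction and masses are not known exactly. Their poses are not given: they have to be found in the camera images.
- carousel (a joint): angle of the aluminium carousel disc (250 mm diameter), rad, growing anticlockwise seen from above; starts between 0 and 0.35, stop at 6.6, other stop at -0.1. A drag of about 0.15 N m holds it where it is left; it needs about 2 N at the knob
- carousel_hub (a point): centre of the top of the dark steel hub on the carousel's axis (36 mm diameter), 54 mm above the table. The fixed white base below has the reader head (grey box, 70 mm wide, 103 mm high) 170 mm from this axis
- carousel_knob (a point): centre of the ball (26 mm diameter) on top of the upright black knob fixed to the carousel, 85 mm from the axis, 122 mm above the table. Below the ball is a post of 20 mm diameter down to the disc's top at 34 mm. The knob does not spin on its own
- jar_a: white jar with the blue cap, 62 mm diameter, 85 mm from the axis and 90 degrees anticlockwise of the knob; origin at the centre of its underside, 50 mm above the table. It stands in a cup on a sprung cushion: beyond 2 N it sinks 1.1 mm per N, at most 16 mm (16 N), and rises when let go, so the catch gives only when the cap's top is pushed some 18 mm below proud, deeper than its home height
- jar_b: white jar with the green cap, 62 mm diameter, 85 mm from the axis straight across the hub from the knob; origin at the centre of its underside, 50 mm above the table. It stands in a cup on a sprung cushion: beyond 2 N it sinks 1.1 mm per N, at most 16 mm (16 N), and rises when let go, so the catch gives only when the cap's top is pushed some 18 mm below proud, deeper than its home height
- jar_c: white jar with the yellow cap, 62 mm diameter, 85 mm from the axis and 90 degrees clockwise of the knob; origin at the centre of its underside, 50 mm above the table. It stands in a cup on a sprung cushion: beyond 2 N it sinks 1.1 mm per N, at most 16 mm (16 N), and rises when let go, so the catch gives only when the cap's top is pushed some 18 mm below proud, deeper than its home height
- cap_a (a joint): how far the blue cap is pressed onto its jar, m: 0 = proud by 14 mm, 0.014 = fully home. It slides along the jar's upright axis and cannot come off. A catch resists: the push is 11 to 15 N over the first 6 mm, falls to nothing at about 11 mm, then the cap snaps home and stays; let go before that and it springs back to proud. It starts proud.
- cap_a_top (a point): centre of the flat top of the blue cap (64 mm diameter, 22 mm tall, ribbed rim). About 134 mm above the table when proud, 120 mm when home; proud, 14 mm of red neck band shows below the cap
- cap_b (a joint): how far the green cap is pressed onto its jar, m: 0 = proud by 14 mm, 0.014 = fully home. It slides along the jar's upright axis and cannot come off. A catch resists: the push is 11 to 15 N over the first 6 mm, falls to nothing at about 11 mm, then the cap snaps home and stays; let go before that and it springs back to proud. It may start proud or already home.
- cap_b_top (a point): centre of the flat top of the green cap (64 mm diameter, 22 mm tall, ribbed rim). About 134 mm above the table when proud, 120 mm when home; proud, 14 mm of red neck band shows below the cap
- cap_c (a joint): how far the yellow cap is pressed onto its jar, m: 0 = proud by 14 mm, 0.014 = fully home. It slides along the jar's upright axis and cannot come off. A catch resists: the push is 11 to 15 N over the first 6 mm, falls to nothing at about 11 mm, then the cap snaps home and stays; let go before that and it springs back to proud. It starts proud.
- cap_c_top (a point): centre of the flat top of the yellow cap (64 mm diameter, 22 mm tall, ribbed rim). About 134 mm above the table when proud, 120 mm when home; proud, 14 mm of red neck band shows below the cap
- tube_rack: loose white rack with 18 grey-capped tubes, 79 x 148 mm, 105 mm tall, left of the carousel; origin at the centre of its underside; leave alone
- amber_bottle: loose amber bottle, 64 mm diameter, 140 mm tall, right of the carousel; origin at the centre of its underside; leave alone
- pencil: loose green pencil, 165 mm long along its x, 8 mm thick, lying right of the carousel; origin at the middle of its underside; leave alone

How it is judged:
By the outcome, as a careful person would: the job done as asked, in the order asked, and still so for the second after the job is handed in, with the robot touching nothing.
It also fails if it takes over 67 s, if anything falls off the work surface, if the arm or the gripper's body presses on something with over 40 N, if the wrist force passes 120 N, or if a joint passes its speed limit or range.

## Robot

A 6-joint arm with a two-finger parallel gripper is mounted at the origin on the work surface. World frame = base frame: x ahead of the robot, y to its left, z up, the work surface at z = 0. Lengths are in mm, angles in rad, forces in N, time in s.
With the tool pointing down it reaches from about 325 to 850 mm from the base axis. Payload 4.4 kg.
Tool frame: the origin (TCP) lies between the finger pads; the fingertips stand 17 mm ahead of it and the grasp point (between the pads) lies 2 mm behind it; z points along the fingers, y is the line along which they close (so a half turn about z gives the same grasp; the last joint's range is limited). The gripper opens to 94 mm and grips with 3 to 60 N. Pads are 16 mm wide; open, the fingers measure 119 mm over their backs; the gripper's body (75 mm by 177 mm) begins 78 mm behind the grasp point.
Start: joints at [-1.341, 0.207, 1.542, -0, 1.393, -0.15], TCP at [213.694, -533.818, 222.447] pointing down, gripper open.
Joint ranges: [-2.73, 2.73], [-0.86, 2.22], [0.23, 2.46], [-1.11, 4.25], [0.08, 2.63], [-2.82, 2.82]. Speed limits (rad/s): [2.79, 2.79, 3.14, 3.14, 3.14, 3.14].

## Interface

Orientations are given as a unit quaternion [w, x, y, z].
In Python, from bench import manip, viewer gives the robot as it stands.
- The arm moves only by the shell command python3 -m inch 'ROWS'. ROWS is a JSON object of lists of equal length, an entry for each row: "dp": the shift along the world's x, y, z in units of 50 mm (1.0 is 50 mm), a list of three; "yaw": the turn about the world's z in units of 10 degrees (1.0 is 10 degrees); "fingers": the closure, from -1 (fully open) to 1 (shut). In form: {"dp": [[dx, dy, dz], ...], "yaw": [yaw, ...], "fingers": [fingers, ...]}. A call has exactly 8 rows; each row is the pose to reach, as a shift and turn from the pose commanded when the call began; what a row does not reach only later rows make up. A row lasts 1/8 s, in which the tool goes at most 62.5 mm and 10.7 degrees, less where a joint would pass 70% of its speed; a pose out of reach is approached as far as the arm can. A call with a gripper value outside its range is refused whole. The fingers move at their own pace and stop on an object; the grip force is fixed at half the most. Time passes only in rows, so rows that repeat a pose let the fingers close, or fill a call up. It gives the time, the measured TCP pose, the force, the opening and the grip force at its end, in the units of the state.
- manip.sense(): the state, without advancing time (a new reading comes with each control period).
- viewer.camera(name): name is "side" or "top" or "wrist"; returns a dict with "img" (384x512x3 uint8, red, green, blue), "depth" (384x512 float32, mm along the optical axis (not along the pixel's ray), 0 where there is no reading), "mtx" (3x3 intrinsics, pixels), "camera_from_world" (4x4, takes a point from world to camera coordinates). Camera axes: x right, y down, z forward; pixel columns grow to the right and rows downward; lengths in mm; the calibration is good to about 2 mm. A picture is of the moment at which its call begins.
- manip.hand_in(): hands the job in; it is judged then, once.
The state is a dict: "time_s": time; "joint_positions": joint angles; "qd": joint speeds; "tau": joint torques, N m; "tcp_pos": TCP position; "tcp_rot": TCP orientation; "contact_force": force on the tool from outside, world axes, zero at the start; "wrist_torque": the same for the moment, N m; "opening": finger opening in mm; "finger_force": force on a finger pad.
Only numpy, scipy, OpenCV 4.12 (cv2) and the standard library are available. Lean on these libraries where they do the work, as an engineer would, in place of code of your own. Each camera call takes 0.05 s, during which the arm holds its last target. There are 200 camera calls.

## Working session

There is one attempt and no reset: what is moved stays moved. The work goes in short steps, Python scripts to look and compute and a shell command to move; the robot and the scene stay as the last step left them, time stands still between calls to the robot, and variables do not carry over. Pictures are saved under pics/ and viewed, at most 10 in all, crops included, and the job is handed in when it is done.

```bash
mkdir -p pics; cat > h.py <<'E'
import numpy as np, cv2
from bench import manip, viewer
def pts(c):
    d=c["depth"]; v,u=np.indices(d.shape); K=c["mtx"]
    P=np.stack([(u-K[0,2])/K[0,0]*d,(v-K[1,2])/K[1,1]*d,d],-1)
    T=np.linalg.inv(c["camera_from_world"])
    return P@T[:3,:3].T+T[:3,3]
def save(n,img): cv2.imwrite(f"pics/{n}.png",img[:,:,::-1])
E
python3 - <<'E'
from h import *
a=viewer.camera("top");b=viewer.camera("side")
np.savez("c0.npz",t=pts(a),ti=a["img"],s=pts(b),si=b["img"])
save("top0",a["img"]);save("side0",b["img"]);print(manip.sense())
E
```

```text
{'time_s': 0.1, 'joint_positions': array([-1.34050943e+00,  2.07355107e-01,  1.54276299e+00, -6.09578767e-06,
        1.39349290e+00, -1.50509493e-01]), 'qd': array([ 4.12299935e-04, -1.06718775e-03, -3.39341716e-03, -3.26926543e-03,
        4.83392147e-05,  5.53959895e-05]), 'tau': array([-1.45954173e-04, -3.71865320e+01, -2.82293701e+01,  7.00122421e-02,
        3.11206724e-02, -4.97987060e-05]), 'tcp_pos': array([ 213.53160591, -533.15603864,  221.41815583]), 'tcp_rot': array([-1.00824811e-03,  9.81928352e-01,  1.89250345e-01, -4.32410094e-05]), 'contact_force': array([-0.1763304 , -0.23349627,  0.35943669]), 'wrist_torque': array([ 0.06060918,  0.0055729 , -0.02884   ]), 'finger_force': 0.0, 'opening': 94.32570428442192}
```

View pics/top0.png

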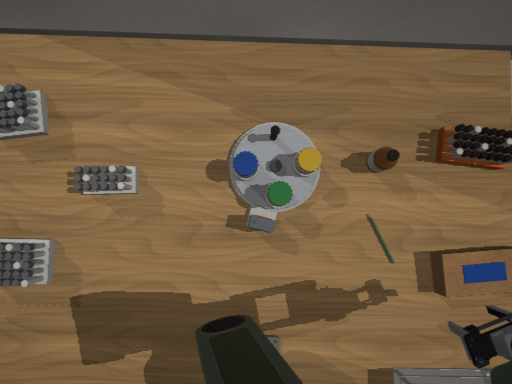

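View pics/side0.png

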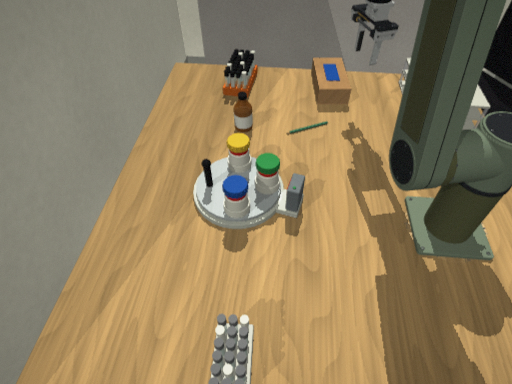

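The top view shows the knob ball at (275,131), hub (275,165), blue cap (245,164), yellow (309,160) and green (279,194). The reader head is at (262,222), on the robot's side. In the side view, red bands show under all the caps, though I'm less sure of green. Next I'll measure.

```bash
python3 - <<'E'
from h import *
z=np.load("c0.npz");hs=lambda i:cv2.cvtColor(i,cv2.COLOR_RGB2HSV)
R={'blue':(105,128),'green':(50,80),'yellow':(18,30)}
for nm,k,i in (('top','t','ti'),('side','s','si')):
    P=z[k];H=hs(z[i])
    reg=(np.hypot(P[...,0]-560,P[...,1])<250)&(P[...,2]>105)&(P[...,2]<145)
    for c,(a,b) in R.items():
        m=reg&(H[...,0]>=a)&(H[...,0]<=b)&(H[...,1]>130)&(H[...,2]>60)
        Q=P[m]
        if len(Q)<5: print(nm,c,len(Q));continue
        zt=np.percentile(Q[:,2],90 if nm=='side' else 60); T=Q[abs(Q[:,2]-zt)<4]
        print(nm,c,len(T),((T.min(0)+T.max(0))/2).round(1),np.median(T,0).round(1))
P=z['t']
for u,v in((275,131),(275,165),(279,194),(245,164),(309,160),(262,226),(275,132),(275,130),(385,155)): print(u,v,P[v,u].round(1))
s=z['si'];save("crop0",cv2.resize(s[120:240,180:320],None,fx=5,fy=5,interpolation=cv2.INTER_CUBIC))
E
```

```text
top blue 425 [578.9  12.2 134.6] [579.2  13.  134.3]
top green 414 [503.4 -79.1 134.7] [502.9 -78.1 134.5]
top yellow 439 [ 596.5 -156.5  134.7] [ 595.4 -157.1  134.5]
side blue 357 [580.6  14.3 133.4] [580.9  17.2 133. ]
side green 291 [502.7 -75.4 133.3] [503.6 -74.8 133. ]
side yellow 256 [ 596.7 -151.3  133.7] [ 595.8 -151.3  133.3]
275 131 [667.7 -63.8 131.3]
275 165 [587.5 -71.   55.2]
279 194 [500.7 -77.5 134.9]
245 164 [577.2  13.3 133.9]
309 160 [ 592.1 -154.6  136. ]
262 226 [415.4 -36.2 104.7]
275 132 [664.9 -63.8 131.8]
275 130 [669.9 -63.6 133.2]
385 155 [ 615.1 -365.1  112.3]
```

View pics/crop0.png

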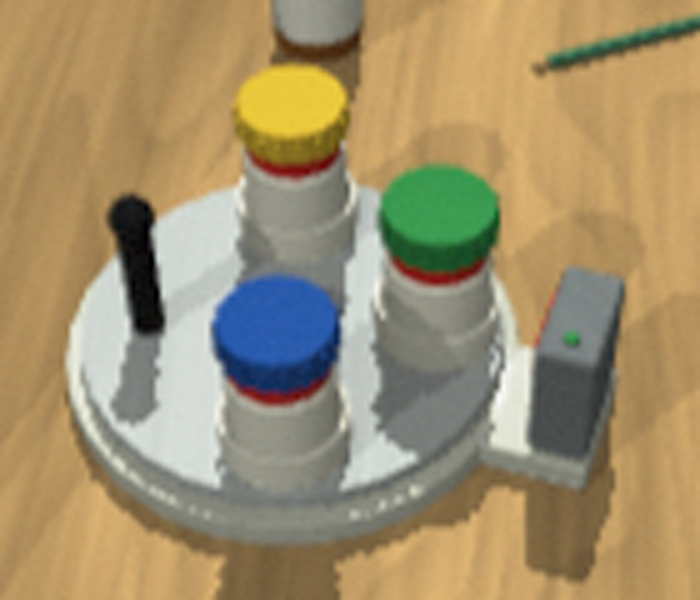

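All three caps have their tops at about 134 mm with red showing, so all are proud. The hub comes out at about (588,-71) and the carousel angle at about 0.1 rad. I'll move over yellow with the fingers shut.

```bash
python3 -m inch '{"dp":[[0.4,0.4,0],[1.1,1.1,0],[1.9,1.9,0],[2.7,2.7,0],[3.5,3.5,0],[4.3,4.3,0],[5.0,5.0,0],[5.5,5.5,0]],"yaw":[0,0,0,0,0,0,0,0],"fingers":[1,1,1,1,1,1,1,1]}'
python3 -m inch '{"dp":[[0.5,0.5,0],[1.2,1.1,0],[1.8,1.7,0],[2.1,2.05,-0.2],[2.14,2.07,-0.6],[2.14,2.07,-0.9],[2.14,2.07,-1.1],[2.14,2.07,-1.1]],"yaw":[0,0,0,0,0,0,0,0],"fingers":[1,1,1,1,1,1,1,1]}'
```

```text
time_s: 1.1
tcp_pos: [489.7, -256.7, 221.9]
tcp_rot: [-0.0, 0.982, 0.19, -0.0]
contact_force: [-0.4, -0.6, 0.6]
opening: 17.3
finger_force: 0.0
time_s: 2.1
tcp_pos: [594.3, -155.9, 165.9]
tcp_rot: [-0.001, 0.982, 0.189, -0.001]
contact_force: [0.1, -0.3, -0.6]
opening: 0.4
finger_force: 0.0
```

```bash
python3 -m inch '{"dp":[[0,0,-0.15],[0,0,-0.28],[0,0,-0.34],[0,0,-0.4],[0,0,-0.46],[0,0,-0.52],[0,0,-0.56],[0,0,-0.56]],"yaw":[0,0,0,0,0,0,0,0],"fingers":[1,1,1,1,1,1,1,1]}'
```

```text
time_s: 3.1
tcp_pos: [597.0, -155.4, 142.1]
tcp_rot: [0.001, 0.982, 0.189, 0.002]
contact_force: [-2.3, 1.9, 10.0]
opening: 0.4
finger_force: 5.1
```

```bash
python3 -m inch '{"dp":[[0,0,-0.04],[0,0,-0.08],[0,0,-0.12],[0,0,-0.15],[0,0,-0.18],[0,0,-0.18],[0,0,-0.18],[0,0,-0.18]],"yaw":[0,0,0,0,0,0,0,0],"fingers":[1,1,1,1,1,1,1,1]}'
```

```text
time_s: 4.1
tcp_pos: [598.0, -155.4, 134.4]
tcp_rot: [0.001, 0.982, 0.189, 0.003]
contact_force: [-2.0, 2.5, 13.0]
opening: 0.8
finger_force: 6.5
```

```bash
python3 -m inch '{"dp":[[0,0,-0.03],[0,0,-0.06],[0,0,-0.09],[0,0,-0.12],[0,0,-0.12],[0,0,-0.12],[0,0,-0.12],[0,0,-0.12]],"yaw":[0,0,0,0,0,0,0,0],"fingers":[1,1,1,1,1,1,1,1]}'
```

```text
time_s: 5.1
tcp_pos: [598.6, -155.5, 128.0]
tcp_rot: [0.001, 0.982, 0.189, 0.003]
contact_force: [0.6, 1.4, 9.8]
opening: 0.7
finger_force: 5.1
```

Yellow's force dropped to 10 N at 23 mm depth, which fits a cap that has snapped home. Now green.

```bash
python3 -m inch '{"dp":[[0,0,0.4],[0,0,0.9],[-0.5,0.4,1.0],[-1.1,0.9,1.0],[-1.7,1.4,0.9],[-1.85,1.54,0.8],[-1.85,1.54,0.65],[-1.85,1.54,0.6]],"yaw":[0,0,0,0,0,0,0,0],"fingers":[1,1,1,1,1,1,1,1]}'
python3 -m inch '{"dp":[[0,0,-0.06],[0,0,-0.12],[0,0,-0.18],[0,0,-0.24],[0,0,-0.3],[0,0,-0.36],[0,0,-0.42],[0,0,-0.45]],"yaw":[0,0,0,0,0,0,0,0],"fingers":[1,1,1,1,1,1,1,1]}'
```

```text
time_s: 6.1
tcp_pos: [503.9, -79.0, 154.0]
tcp_rot: [0.0, 0.982, 0.189, -0.0]
contact_force: [0.5, -1.0, -0.0]
opening: 0.9
finger_force: 0.0
time_s: 7.1
tcp_pos: [504.3, -79.1, 134.5]
tcp_rot: [0.001, 0.982, 0.189, 0.001]
contact_force: [-2.4, -0.0, 14.4]
opening: 0.6
finger_force: 7.0
```

```bash
python3 -m inch '{"dp":[[0,0,-0.03],[0,0,-0.06],[0,0,-0.09],[0,0,-0.12],[0,0,-0.14],[0,0,-0.14],[0,0,-0.14],[0,0,-0.14]],"yaw":[0,0,0,0,0,0,0,0],"fingers":[1,1,1,1,1,1,1,1]}'
```

```text
time_s: 8.1
tcp_pos: [504.3, -79.0, 127.1]
tcp_rot: [0.001, 0.982, 0.189, 0.001]
contact_force: [-3.1, 0.2, 11.5]
opening: 0.3
finger_force: 5.5
```

```bash
python3 -m inch '{"dp":[[0,0,0.4],[0,0,0.9],[0.4,0.5,1.0],[0.9,1.1,1.0],[1.4,1.7,0.9],[1.52,1.83,0.8],[1.52,1.83,0.65],[1.52,1.83,0.6]],"yaw":[0,0,0,0,0,0,0,0],"fingers":[1,1,1,1,1,1,1,1]}'
python3 -m inch '{"dp":[[0,0,-0.06],[0,0,-0.12],[0,0,-0.18],[0,0,-0.24],[0,0,-0.3],[0,0,-0.36],[0,0,-0.42],[0,0,-0.45]],"yaw":[0,0,0,0,0,0,0,0],"fingers":[1,1,1,1,1,1,1,1]}'
python3 -m inch '{"dp":[[0,0,-0.03],[0,0,-0.06],[0,0,-0.09],[0,0,-0.12],[0,0,-0.14],[0,0,-0.14],[0,0,-0.14],[0,0,-0.14]],"yaw":[0,0,0,0,0,0,0,0],"fingers":[1,1,1,1,1,1,1,1]}'
```

```text
time_s: 9.1
tcp_pos: [577.9, 12.3, 153.7]
tcp_rot: [-0.0, 0.982, 0.189, -0.001]
contact_force: [0.5, -0.5, 0.4]
opening: 0.8
finger_force: 0.0
time_s: 10.1
tcp_pos: [581.7, 12.6, 136.1]
tcp_rot: [0.001, 0.982, 0.189, 0.003]
contact_force: [-2.4, -0.3, 13.8]
opening: 0.8
finger_force: 6.8
time_s: 11.1
tcp_pos: [582.5, 12.7, 128.9]
tcp_rot: [0.001, 0.982, 0.189, 0.004]
contact_force: [0.1, -0.0, 9.9]
opening: 0.1
finger_force: 4.7
```

```bash
python3 -m inch '{"dp":[[0,0,0.5],[0,0,1.0],[0.3,-0.4,1.3],[0.7,-1.0,1.3],[1.1,-1.6,1.3],[1.5,-2.2,1.3],[1.72,-2.42,1.3],[1.72,-2.42,1.3]],"yaw":[0,0,0,0,0,0,0,0],"fingers":[1,1,1,1,1,1,1,1]}'
cat > m.py <<'E'
from h import *
a=viewer.camera("top");b=viewer.camera("side")
hs=lambda i:cv2.cvtColor(i,cv2.COLOR_RGB2HSV)
R={'blue':(105,128),'green':(50,80),'yellow':(18,30)}
for nm,q in (('top',a),('side',b)):
    P=pts(q);H=hs(q["img"])
    reg=(np.hypot(P[...,0]-588,P[...,1]+71)<130)&(P[...,2]>105)&(P[...,2]<145)
    for c,(l,h) in R.items():
        Q=P[reg&(H[...,0]>=l)&(H[...,0]<=h)&(H[...,1]>130)&(H[...,2]>60)]
        if len(Q)<20: print(nm,c,len(Q));continue
        T=Q[abs(Q[:,2]-np.percentile(Q[:,2],80))<4]
        print(nm,c,len(T),((T.min(0)+T.max(0))/2).round(1))
s=b["img"][110:245,170:330];t=a["img"][105:240,190:350]
import sys
save(sys.argv[1],cv2.resize(np.hstack([s,t]),None,fx=2.5,fy=2.5,interpolation=cv2.INTER_CUBIC))
print(manip.sense()["time_s"],manip.sense()["tcp_pos"])
E
python3 m.py pressed
```

```text
time_s: 12.1
tcp_pos: [665.4, -108.0, 189.9]
tcp_rot: [-0.0, 0.982, 0.189, -0.0]
contact_force: [-0.2, 0.6, 0.3]
opening: 0.5
finger_force: 0.0
top blue 375 [581.9  15.  121.2]
top green 0
top yellow 25 [ 619.1 -167.8  121.2]
side blue 349 [582.4  14.8 119.5]
side green 293 [503.6 -74.8 118.8]
side yellow 261 [ 594.5 -153.   119.3]
12.2 [ 664.66802674 -106.70862181  190.09679072]
```

View pics/pressed.png

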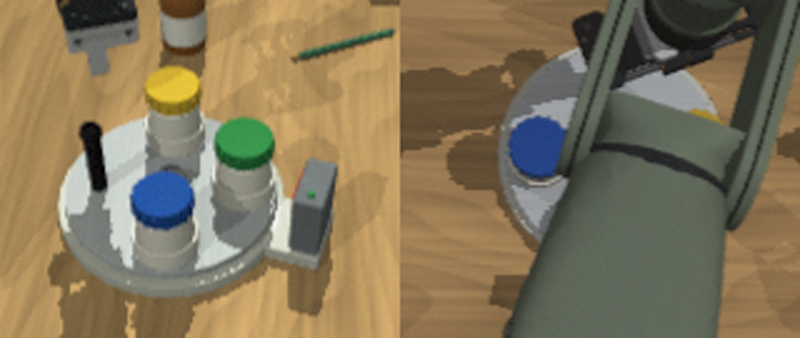

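Every cap top now reads about 120 mm and no red shows, so all three are home. I'll work out the circular push, then lower the fingers clockwise of the knob.

```bash
python3 - <<'E'
import numpy as np
c=np.array([588,-71.]);p=np.array([665.,-108.]);f=-0.45
for k in range(9):
    a=f+(np.arange(8)+1)*np.pi/32
    q=c+85*np.c_[np.cos(a),np.sin(a)]
    d=((q-p)/50).round(2); print(k,round(a[-1],2),(p+d[-1]*50).round(),[[float(x),float(y),0] for x,y in d]); p=p+d[-1]*50; f=a[-1]
E
python3 -m inch '{"dp":[[0,0,-0.3],[0,0,-0.6],[0,0,-0.9],[0,0,-1.2],[0,0,-1.5],[0,0,-1.76],[0,0,-1.76],[0,0,-1.76]],"yaw":[0,0,0,0,0,0,0,0],"fingers":[1,1,1,1,1,1,1,1]}'
```

```text
0 0.34 [668. -43.] [[0.06, 0.15, 0], [0.11, 0.31, 0], [0.14, 0.48, 0], [0.16, 0.64, 0], [0.16, 0.81, 0], [0.14, 0.98, 0], [0.11, 1.14, 0], [0.07, 1.3, 0]]
1 1.12 [625.   6.] [[-0.07, 0.15, 0], [-0.14, 0.3, 0], [-0.24, 0.44, 0], [-0.34, 0.57, 0], [-0.46, 0.69, 0], [-0.59, 0.8, 0], [-0.72, 0.89, 0], [-0.87, 0.97, 0]]
2 1.91 [560.  10.] [[-0.15, 0.07, 0], [-0.31, 0.12, 0], [-0.48, 0.15, 0], [-0.64, 0.17, 0], [-0.81, 0.17, 0], [-0.98, 0.15, 0], [-1.14, 0.12, 0], [-1.3, 0.08, 0]]
3 2.69 [512. -34.] [[-0.15, -0.07, 0], [-0.3, -0.14, 0], [-0.44, -0.24, 0], [-0.57, -0.34, 0], [-0.69, -0.46, 0], [-0.8, -0.59, 0], [-0.89, -0.72, 0], [-0.97, -0.87, 0]]
4 3.48 [508. -99.] [[-0.07, -0.15, 0], [-0.12, -0.31, 0], [-0.15, -0.48, 0], [-0.17, -0.64, 0], [-0.17, -0.81, 0], [-0.15, -0.98, 0], [-0.12, -1.14, 0], [-0.08, -1.3, 0]]
5 4.26 [ 551. -148.] [[0.07, -0.15, 0], [0.14, -0.3, 0], [0.24, -0.44, 0], [0.34, -0.57, 0], [0.46, -0.69, 0], [0.59, -0.8, 0], [0.72, -0.89, 0], [0.87, -0.97, 0]]
6 5.05 [ 616. -152.] [[0.15, -0.07, 0], [0.31, -0.12, 0], [0.48, -0.15, 0], [0.64, -0.17, 0], [0.81, -0.17, 0], [0.98, -0.15, 0], [1.14, -0.12, 0], [1.3, -0.08, 0]]
7 5.83 [ 664. -108.] [[0.15, 0.07, 0], [0.3, 0.14, 0], [0.44, 0.24, 0], [0.57, 0.34, 0], [0.69, 0.46, 0], [0.8, 0.59, 0], [0.89, 0.72, 0], [0.97, 0.87, 0]]
8 6.62 [668. -43.] [[0.07, 0.15, 0], [0.12, 0.31, 0], [0.15, 0.48, 0], [0.17, 0.64, 0], [0.17, 0.81, 0], [0.15, 0.98, 0], [0.12, 1.14, 0], [0.08, 1.3, 0]]
time_s: 13.2
tcp_pos: [665.6, -108.0, 102.9]
tcp_rot: [0.0, 0.982, 0.189, 0.0]
contact_force: [0.1, 0.1, -0.9]
opening: 0.4
finger_force: 0.0
```

```bash
python3 -m inch '{"dp":[[0.06,0.15,0],[0.11,0.31,0],[0.14,0.48,0],[0.16,0.64,0],[0.16,0.81,0],[0.14,0.98,0],[0.11,1.14,0],[0.07,1.3,0]],"yaw":[0,0,0,0,0,0,0,0],"fingers":[1,1,1,1,1,1,1,1]}'
python3 -c 'from h import *;save("p1",cv2.resize(viewer.camera("side")["img"][90:245,150:340],None,fx=3,fy=3))'
```

```text
time_s: 14.2
tcp_pos: [668.3, -42.5, 102.3]
tcp_rot: [0.0, 0.982, 0.189, -0.0]
contact_force: [-0.6, -3.2, 0.1]
opening: 0.6
finger_force: 1.3
```

View pics/p1.png

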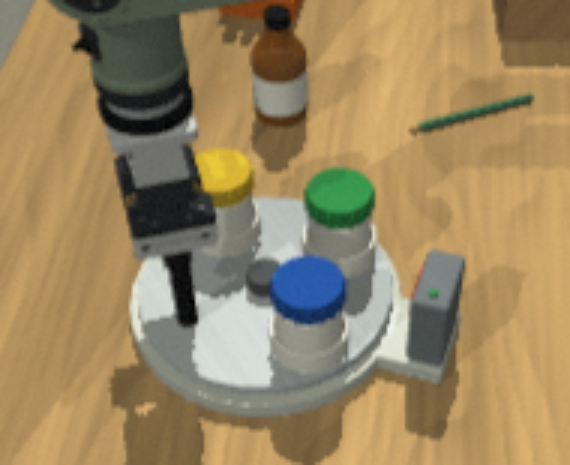

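The carousel is turning: blue has moved to (308,290), and the push reads about 3 N. I'll keep going round.

```bash
python3 -m inch '{"dp":[[-0.07,0.15,0],[-0.14,0.3,0],[-0.24,0.44,0],[-0.34,0.57,0],[-0.46,0.69,0],[-0.59,0.8,0],[-0.72,0.89,0],[-0.87,0.97,0]],"yaw":[0,0,0,0,0,0,0,0],"fingers":[1,1,1,1,1,1,1,1]}'
python3 -m inch '{"dp":[[-0.15,0.07,0],[-0.31,0.12,0],[-0.48,0.15,0],[-0.64,0.17,0],[-0.81,0.17,0],[-0.98,0.15,0],[-1.14,0.12,0],[-1.3,0.08,0]],"yaw":[0,0,0,0,0,0,0,0],"fingers":[1,1,1,1,1,1,1,1]}'
```

```text
time_s: 15.25
tcp_pos: [625.3, 6.3, 102.8]
tcp_rot: [-0.0, 0.982, 0.189, 0.001]
contact_force: [1.9, -1.1, 0.5]
opening: 0.7
finger_force: 0.8
time_s: 16.25
tcp_pos: [560.1, 9.3, 102.6]
tcp_rot: [0.0, 0.982, 0.189, 0.0]
contact_force: [3.2, -0.7, 0.2]
opening: 0.5
finger_force: 1.3
```

```bash
python3 -m inch '{"dp":[[-0.15,-0.07,0],[-0.3,-0.14,0],[-0.44,-0.24,0],[-0.57,-0.34,0],[-0.69,-0.46,0],[-0.8,-0.59,0],[-0.89,-0.72,0],[-0.97,-0.87,0]],"yaw":[0,0,0,0,0,0,0,0],"fingers":[1,1,1,1,1,1,1,1]}'
python3 -m inch '{"dp":[[-0.07,-0.15,0],[-0.12,-0.31,0],[-0.15,-0.48,0],[-0.17,-0.64,0],[-0.17,-0.81,0],[-0.15,-0.98,0],[-0.12,-1.14,0],[-0.08,-1.3,0]],"yaw":[0,0,0,0,0,0,0,0],"fingers":[1,1,1,1,1,1,1,1]}'
```

```text
time_s: 17.25
tcp_pos: [511.0, -33.5, 102.4]
tcp_rot: [-0.001, 0.982, 0.189, -0.0]
contact_force: [2.6, 1.2, 0.8]
opening: 0.9
finger_force: 1.2
time_s: 18.25
tcp_pos: [507.9, -99.2, 102.5]
tcp_rot: [-0.0, 0.982, 0.189, 0.0]
contact_force: [1.7, 3.1, 0.2]
opening: 0.5
finger_force: 1.3
```

```bash
python3 -m inch '{"dp":[[0.07,-0.15,0],[0.14,-0.3,0],[0.24,-0.44,0],[0.34,-0.57,0],[0.46,-0.69,0],[0.59,-0.8,0],[0.72,-0.89,0],[0.87,-0.97,0]],"yaw":[0,0,0,0,0,0,0,0],"fingers":[1,1,1,1,1,1,1,1]}'
python3 -m inch '{"dp":[[0.15,-0.07,0],[0.31,-0.12,0],[0.48,-0.15,0],[0.64,-0.17,0],[0.81,-0.17,0],[0.98,-0.15,0],[1.14,-0.12,0],[1.3,-0.08,0]],"yaw":[0,0,0,0,0,0,0,0],"fingers":[1,1,1,1,1,1,1,1]}'
```

```text
time_s: 19.25
tcp_pos: [551.2, -147.9, 102.2]
tcp_rot: [0.0, 0.982, 0.189, -0.001]
contact_force: [-1.3, 1.5, -0.0]
opening: 0.7
finger_force: 0.9
time_s: 20.25
tcp_pos: [616.3, -150.9, 102.3]
tcp_rot: [-0.0, 0.982, 0.189, -0.0]
contact_force: [-2.6, 1.1, -0.0]
opening: 0.5
finger_force: 1.4
```

```bash
python3 -m inch '{"dp":[[0.15,0.07,0],[0.3,0.14,0],[0.44,0.24,0],[0.57,0.34,0],[0.69,0.46,0],[0.8,0.59,0],[0.89,0.72,0],[0.97,0.87,0]],"yaw":[0,0,0,0,0,0,0,0],"fingers":[1,1,1,1,1,1,1,1]}'
python3 -m inch '{"dp":[[0.03,0.08,0],[0.07,0.15,0],[0.1,0.23,0],[0.12,0.31,0],[0.13,0.37,0],[0.14,0.42,0],[0.15,0.46,0],[0.15,0.48,0]],"yaw":[0,0,0,0,0,0,0,0],"fingers":[1,1,1,1,1,1,1,1]}'
```

```text
time_s: 21.25
tcp_pos: [665.5, -108.2, 102.6]
tcp_rot: [0.001, 0.982, 0.189, 0.0]
contact_force: [-2.8, -1.5, -0.8]
opening: 0.7
finger_force: 1.1
time_s: 22.25
tcp_pos: [671.4, -90.3, 102.9]
tcp_rot: [0.005, 0.982, 0.189, -0.002]
contact_force: [-3.9, -16.8, 1.0]
opening: 0.6
finger_force: 7.6
```

The force jumped to 17 N while the tool held still, so it is at the stop. I'll back off, lift and look.

```bash
python3 -m inch '{"dp":[[0,-0.08,0],[-0.02,-0.2,0],[-0.05,-0.4,0],[-0.08,-0.6,0],[-0.08,-0.6,0.4],[-0.08,-0.6,1.0],[-0.08,-0.6,1.6],[-0.08,-0.6,2.0]],"yaw":[0,0,0,0,0,0,0,0],"fingers":[1,1,1,1,1,1,1,1]}'
python3 -m inch '{"dp":[[-0.3,-0.6,0.2],[-1.0,-1.5,0.2],[-2.0,-2.5,0.2],[-3.0,-3.5,0.2],[-4.0,-4.5,0.2],[-4.8,-5.3,0.2],[-5.2,-5.7,0.2],[-5.2,-5.7,0.2]],"yaw":[0,0,0,0,0,0,0,0],"fingers":[1,1,1,1,1,1,1,1]}'
python3 m.py final
```

```text
time_s: 23.25
tcp_pos: [669.4, -113.8, 206.1]
tcp_rot: [0.001, 0.982, 0.189, 0.002]
contact_force: [-0.4, -0.7, -0.2]
opening: 0.5
finger_force: 0.0
time_s: 24.25
tcp_pos: [406.2, -401.0, 213.2]
tcp_rot: [0.0, 0.982, 0.187, 0.0]
contact_force: [-0.5, -0.6, -0.5]
opening: 0.8
finger_force: 0.0
top blue 395 [579.2  12.1 121.2]
top green 376 [502.8 -78.7 121.5]
top yellow 418 [ 595.8 -156.2  121.8]
side blue 359 [580.8  15.8 119.4]
side green 298 [503.6 -76.6 118.9]
side yellow 262 [ 597.1 -153.6  119.4]
24.35 [ 408.35001157 -398.73441901  212.90866973]
```

View pics/final.png

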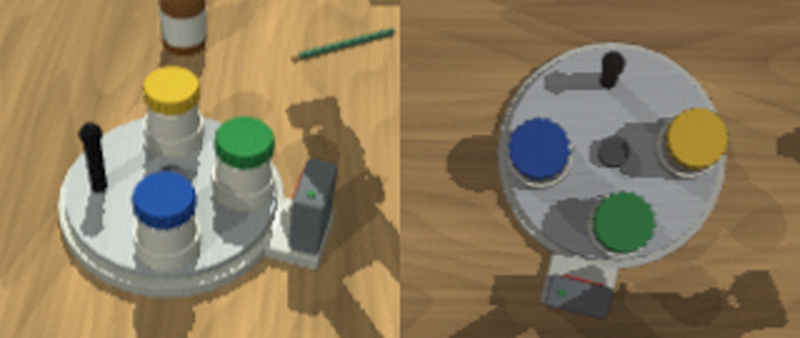

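The caps stay home and the other objects haven't moved. The carousel is back at its starting angle, about one full turn. There's time left, so I'll touch the knob gently again to confirm it is still against the stop.

```bash
python3 -m inch '{"dp":[[0.7,0.8,0],[1.6,1.7,0],[2.6,2.8,0],[3.6,3.9,0],[4.5,4.9,0],[5.1,5.6,0],[5.2,5.7,0],[5.2,5.7,-0.4]],"yaw":[0,0,0,0,0,0,0,0],"fingers":[1,1,1,1,1,1,1,1]}'
python3 -m inch '{"dp":[[0,0,-0.4],[0,0,-0.8],[0,0,-1.2],[0,0,-1.6],[0,0,-1.8],[0.03,0.1,-1.8],[0.05,0.2,-1.8],[0.06,0.3,-1.8]],"yaw":[0,0,0,0,0,0,0,0],"fingers":[1,1,1,1,1,1,1,1]}'
python3 -m inch '{"dp":[[0,0.03,0],[0,0.06,0],[0.01,0.09,0],[0.01,0.12,0],[0.01,0.14,0],[0.01,0.16,0],[0.01,0.18,0],[0.01,0.18,0]],"yaw":[0,0,0,0,0,0,0,0],"fingers":[1,1,1,1,1,1,1,1]}'
```

```text
time_s: 25.35
tcp_pos: [670.3, -111.8, 193.8]
tcp_rot: [0.001, 0.982, 0.191, 0.002]
contact_force: [-0.2, -0.4, -0.1]
opening: 0.3
finger_force: 0.0
time_s: 26.35
tcp_pos: [672.2, -98.4, 103.7]
tcp_rot: [0.0, 0.982, 0.189, 0.001]
contact_force: [-0.2, -1.5, 0.3]
opening: 0.7
finger_force: 0.0
time_s: 27.35
tcp_pos: [671.6, -90.7, 102.4]
tcp_rot: [0.001, 0.982, 0.189, -0.0]
contact_force: [-0.0, -4.3, 0.2]
opening: 0.9
finger_force: 1.5
```

```bash
python3 -m inch '{"dp":[[0,0.02,0],[0,0.04,0],[0,0.05,0],[0,0.06,0],[0,0.06,0],[0,0.06,0],[0,0.06,0],[0,0.06,0]],"yaw":[0,0,0,0,0,0,0,0],"fingers":[1,1,1,1,1,1,1,1]}'
```

```text
time_s: 28.35
tcp_pos: [671.6, -90.4, 102.5]
tcp_rot: [0.003, 0.982, 0.189, -0.001]
contact_force: [-0.1, -9.9, -1.1]
opening: 0.7
finger_force: 4.5
```

It is firmly at the stop: 10 N with no motion. I'll ease off slowly, retreat and hand in.

```bash
python3 -m inch '{"dp":[[0,-0.03,0],[0,-0.06,0],[0,-0.09,0],[0,-0.13,0],[0,-0.2,0],[0,-0.35,0],[0,-0.5,0.1],[0,-0.5,0.6]],"yaw":[0,0,0,0,0,0,0,0],"fingers":[1,1,1,1,1,1,1,1]}'
python3 -m inch '{"dp":[[0,0,0.6],[0,0,1.2],[0,0,1.6],[-0.5,-0.5,1.6],[-1.2,-1.2,1.6],[-1.8,-1.8,1.6],[-2.1,-2.1,1.6],[-2.1,-2.1,1.6]],"yaw":[0,0,0,0,0,0,0,0],"fingers":[1,1,1,1,1,1,1,1]}'
python3 -m inch '{"dp":[[-0.5,-0.5,0],[-1.2,-1.2,0],[-2,-2,0],[-2.6,-2.6,0],[-3,-3,0],[-3,-3,0],[-3,-3,0],[-3,-3,0]],"yaw":[0,0,0,0,0,0,0,0],"fingers":[1,1,1,1,1,1,1,1]}'
python3 m.py final2; python3 -c 'from bench import manip;print(manip.hand_in())'
```

```text
time_s: 29.35
tcp_pos: [670.1, -112.4, 130.7]
tcp_rot: [-0.001, 0.982, 0.189, -0.002]
contact_force: [0.7, 0.7, -0.0]
opening: 0.9
finger_force: 0.0
time_s: 30.35
tcp_pos: [566.3, -217.6, 212.6]
tcp_rot: [-0.0, 0.982, 0.188, 0.0]
contact_force: [0.1, 0.2, -0.7]
opening: -0.0
finger_force: 0.0
time_s: 31.35
tcp_pos: [417.9, -365.7, 212.4]
tcp_rot: [-0.0, 0.982, 0.19, 0.0]
contact_force: [-0.1, 0.6, 0.9]
opening: 0.3
finger_force: 0.0
top blue 396 [579.3  12.1 121. ]
top green 378 [504.  -78.6 121.4]
top yellow 411 [ 596.  -156.1  121.5]
side blue 357 [580.8  15.3 119.1]
side green 297 [503.6 -76.2 119.3]
side yellow 264 [ 622.6 -119.5  118.7]
31.45 [ 417.61898114 -365.90840596  212.38932916]
the job is handed in; nothing more can be done
None
```

All three caps were proud and are now pressed home, the carousel has been pushed one full turn anticlockwise to its stop and released, and the job was handed in at 31.5 s; the rack, bottle and pencil were not touched.

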